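# Fetch the boxed-in varnish tin from the paint stand

### The arm

A 7-joint arm with a two-finger parallel gripper is mounted at the origin on the work surface. World frame = base frame: x ahead of the robot, y to its left, z up, the work surface at z = 0. Lengths are in mm, angles in rad, forces in N, time in s.
With the tool pointing down it reaches from about 425 to 950 mm from the base axis. Payload 4.7 kg.
Tool frame: the origin (TCP) lies midway between the tips of the shut fingers; the grasp point (between the pads) lies 19 mm behind it; z points along the fingers, y is the line along which they close (so a half turn about z gives the same grasp; the last joint's range is limited). The gripper opens to 87 mm and grips with 3 to 60 N. Pads are 19 mm wide; open, the fingers measure 117 mm over their backs; the gripper's body (75 mm by 190 mm) begins 51 mm behind the grasp point.
Start: joints at [-1.137, 0.469, -0.049, 1.532, 0.024, 1.141, -0.082], TCP at [301.322, 604.032, 222.573] pointing down, gripper open.
Joint ranges: [-2.59, 2.59], [-0.33, 1.99], [-1.39, 1.29], [0.1, 2.45], [-1.04, 4.18], [0.21, 1.99], [-2.66, 2.66]. Speed limits (rad/s): [2.57, 2.57, 3.14, 3.14, 3.14, 3.14, 3.14].

### API

Orientations are given as a unit quaternion [w, x, y, z].
In Python, from workcell import robot, imaging, order gives the robot as it stands.
- The arm moves only by the shell command python3 -m pendant 'ROWS' [FORCE]. ROWS is text: rows parted by semicolons, each of 5 numbers parted by spaces: the shift along the tool's x, y, z as a fraction of full scale, then the turn about the tool's z as a fraction of full scale, then the opening, from -1 (shut) to 1 (fully open). In form: dx dy dz spin hand; .... A call has 1 to 5 rows; each row shifts and turns the commanded pose from where the row before left it, along the tool's axes as they then stand; what a row does not reach is not made up. Full scale, the value 1, is 20 mm for a shift and 5 degrees for a turn. A row lasts 1/10 s, in which the tool goes at most 50 mm and 8.59 degrees, less where a joint would pass 70% of its speed; a pose out of reach is approached as far as the arm can. A call with a number of a shift or a turn outside -1 to 1 is refused whole. A call with a gripper value outside its range is refused whole. The fingers move at their own pace and stop on an object; FORCE is the grip in N (left out, the last holds). Time passes only in rows, so rows that do not move let the fingers close. It gives the time, the measured TCP pose, the force, the opening and the grip force at its end, in the units of the state.
- robot.read_state(): the state, without advancing time (a new reading comes with each control period).
- imaging.capture(name): name is "scene" or "side" or "wrist"; returns a dict with "frame" (400x640x3 uint8, blue, green, red), "fx", "fy", "cx", "cy" (pixels), "k1" (the pictures are not rectified: a ray, as slopes to the right and down, at radius r is drawn at 1 + k1 r^2 times it, then the intrinsics apply), "world_to_cam" (4x4, takes a point from world to camera coordinates); the wrist camera has in their place "tool_from_camera" (4x4, takes a point from camera to tool coordinates, whose origin is the TCP and whose axes are the flange's). Camera axes: x right, y down, z forward; pixel columns grow to the right and rows downward; lengths in mm; the calibration is good to about 2 mm. A picture is of the moment at which its call begins: read the wrist's pose just before it. There is no depth.
- order.close_job(): hands the job in; it is judged then, once.
The state is a dict: "t": time; "joint_positions": joint angles; "dq": joint speeds; "joint_torque": joint torques, N m; "position": TCP position; "ee_rot": TCP orientation; "wrist_force": force on the tool from outside, world axes, zero at the start; "ft_torque": the same for the moment, N m; "opening": opening from 0.0 (shut) to 1.0 (fully open); "gripper_force": force on a finger pad.
Only numpy, scipy, OpenCV 4.12 (cv2) and the standard library are available. Lean on these libraries where they do the work, as an engineer would, in place of code of your own. Each camera call takes 0.05 s, during which the arm holds its last target. There are 200 camera calls.

### The job

The squat varnish tin at the back of the plywood paint stand is boxed in by three tall containers: first move all three onto the steel tray, leaving the tin where it is, then stand the tin on the middle of the rubber mat, and only then put the three containers back on the stand, each in the very place where it stood at the start. Keep everything upright, set things down rather than dropping them, and leave the bowl, the roll of tape and the wooden offcut alone.

Things in the scene. Friction and masses are not known exactly. Their poses are not given: they have to be found in the camera images.
- bottle: straight round paint bottle, 132 mm high: body 56 diameter to 86 high, shoulder to 98, then a grey cap 28 diameter from 98 to 132 high. White plastic. About 0.25 kg. Loose, stands upright on the stand at the start; grip it by its cap. Origin: centre of its underside, z up.
- can: square solvent can, 130 mm high: body 52 x 52, flat top at 96 high, then a round black cap 30 diameter from 96 to 130 high. Bare steel. About 0.3 kg. Loose, stands upright on the stand at the start; grip it by its cap. Origin: centre of its underside, z up.
- glue: cone-shaped wood-glue bottle, 150 mm high: 58 diameter at the foot tapering to 36 at 94 high, then a round collar 26 diameter from 94 to 128 high, then a thin pointed nozzle (14 diameter, tapering to 6) to 150. About 0.22 kg. Loose, stands upright on the stand at the start; grip it by its collar. Origin: centre of its underside, z up.
- tin: Squat round metal varnish tin, 54 diameter, 50 high, aluminium with a brass lid; the only low thing on the stand, at the middle of its back board (about 12 clear of it), one tall container close on its left, one on its right, one in front. Loose, about 0.22 kg. Origin: centre of its underside, z up. Sizes in mm.
- stand: Plywood paint stand, fixed. Sizes in mm: base 170 (x) by 300 (y), upper face 12 above the table, on which containers and tin stand; back board along its +x edge (inner face x = +73, top 62 above the table); low cheeks at y = +-145 (10 thick, top 30 above the table); open at -x, roughly towards the robot. Origin: centre of the underside, z up.
- tray: Shallow steel tray, fixed, 260 (x) by 190 (y), rim 20 high, walls 4 thick, floor about 4 thick; empty at the start, to one side of the stand (left or right). Origin: centre of the underside, z up. Sizes in mm.
- mat: Round black rubber mat, fixed, 110 diameter, 4 thick, on the other side of the stand. Origin: centre of the underside, z up. Sizes in mm.
- bowl: Bystander: steel bowl, 110 diameter, 45 high, beyond the stand. Origin: centre of the underside. Sizes in mm.
- tape: Bystander: white roll of tape lying flat (a ring), 90 outer diameter, 24 high, beyond the stand. Origin: centre of the underside. Sizes in mm.
- offcut: Bystander: wooden offcut, 70 x 45 x 22 high, beyond the stand, to the left. Origin: centre of the underside. Sizes in mm.
There are look-alikes about, which are no part of the job. What is shaped like the glue but orange or red is not meant.

How it is judged (in metres and radians):
On the way, in this order (a step that is already met when the one before it is completed fails the run):
1. all three tall containers stand upright on the tray, released, and the tin is still in its place (within 15 mm) (x of bottle in the frame of tray between -0.12 and 0.12 m and y of bottle in the frame of tray between -0.085 and 0.085 m and z of each of bottle, can, glue in the frame of tray below 0.012 m and angle between each of bottle, can, glue's own z axis and vertical below 0.1 rad and x of can in the frame of tray between -0.12 and 0.12 m and y of can in the frame of tray between -0.085 and 0.085 m and x of glue in the frame of tray between -0.12 and 0.12 m and y of glue in the frame of tray between -0.085 and 0.085 m and contact force between each of bottle, can, glue and the fingers below 0.1 N and distance of tin from where it was at the start of the episode below 0.015 m), for 0.1 s.
2. the tin stands released on the middle of the rubber mat (within 15 mm) while all three containers are still on the tray (horizontal distance between tin and mat below 0.015 m and z of tin in the frame of mat between 0.001 and 0.008 m and linear speed of tin below 0.02 m/s and angular speed of tin below 0.2 rad/s and angle between each of tin, bottle, can, glue's own z axis and vertical below 0.1 rad and contact force between tin and the fingers below 0.1 N and x of bottle in the frame of tray between -0.12 and 0.12 m and y of bottle in the frame of tray between -0.085 and 0.085 m and z of each of bottle, can, glue in the frame of tray below 0.012 m and x of can in the frame of tray between -0.12 and 0.12 m and y of can in the frame of tray between -0.085 and 0.085 m and x of glue in the frame of tray between -0.12 and 0.12 m and y of glue in the frame of tray between -0.085 and 0.085 m), for 0.1 s.
At the end, for the whole second after the job is handed in: The tin stands upright on the rubber mat, its centre within 15 mm of the mat's; each tall container stands upright within 15 mm of where it was at the start; all are released and at rest; bowl, roll of tape and offcut are within 25 mm of where they were (horizontal distance between tin and mat below 0.015 m and z of tin in the frame of mat between 0.001 and 0.008 m and linear speed of each of tin, bottle, can, glue below 0.02 m/s and angular speed of each of tin, bottle, can, glue below 0.2 rad/s and angle between each of tin, bottle, can, glue's own z axis and vertical below 0.1 rad and contact force between each of tin, bottle, can, glue and the fingers below 0.1 N and distance of each of bottle, can, glue from where it was at the start of the episode below 0.015 m and distance of each of bowl, tape, offcut from where it was at the start of the episode below 0.025 m); the robot touches nothing.
It fails at once if a container or the tin is tipped over (more than 0.6 rad) (angle between any of bottle, can, glue, tin's own z axis and vertical above 0.6 rad).
It fails at once if a container or the tin is dropped or thrown (touching nothing while more than 45 mm above the table) ((height (world z) of bottle above 0.045 m and contact force between bottle and anything else below 0.001 N) or (height (world z) of can above 0.045 m and contact force between can and anything else below 0.001 N) or (height (world z) of glue above 0.045 m and contact force between glue and anything else below 0.001 N) or (height (world z) of tin above 0.045 m and contact force between tin and anything else below 0.001 N)).
It fails at once if the bowl, roll of tape or offcut is moved more than 25 mm (distance of any of bowl, tape, offcut from where it was at the start of the episode above 0.025 m).
It also fails if it takes over 141 s, if anything falls off the work surface, if the arm or the gripper's body presses on something with over 40 N, if the wrist force passes 120 N, or if a joint passes its speed limit or range.

## Working session

There is one attempt and no reset: what is moved stays moved. The work goes in short steps, Python scripts to look and compute and a shell command to move; the robot and the scene stay as the last step left them, time stands still between calls to the robot, and variables do not carry over. Pictures are saved under pics/ and viewed, at most 14 in all, crops included, and the job is handed in when it is done.

```bash
ls; mkdir -p pics; python3 - <<'E'
from workcell import robot, imaging
import cv2,pickle
s=robot.read_state();print(s)
for n in ("scene","side"):
    c=imaging.capture(n);cv2.imwrite(f"pics/{n}0.png",c["frame"]);pickle.dump(c,open(n+".pkl","wb"))
    print({k:v for k,v in c.items() if k!="frame"})
E
```

```text
pics
{'t': 0.0, 'joint_positions': array([-1.13690282,  0.4694657 , -0.04859484,  1.53367805,  0.02411022,
        1.14099356, -0.08229008]), 'dq': array([ 4.59314719e-04, -2.85321945e-04, -1.10423438e-03,  1.13578998e-04,
       -6.76500874e-04,  2.90242140e-04,  9.31442897e-05]), 'joint_torque': array([ 2.95126401e-04, -5.07971978e+01, -8.04348313e-02, -2.36164016e+01,
       -6.13764371e-02,  3.80375201e-02,  1.61411240e-04]), 'position': array([301.08201802, 603.46891375, 221.48980246]), 'ee_rot': array([-1.85206189e-04,  2.29315074e-01,  9.73351754e-01, -9.61632099e-04]), 'wrist_force': array([ 0.53363265,  0.4675869 , -0.00605695]), 'ft_torque': array([-0.00487682,  0.00453665, -0.01561468]), 'gripper_force': 0.0, 'opening': 0.999744735161258}
{'fx': 378.3451176417893, 'fy': 378.3451176417893, 'cx': 319.23729597775736, 'cy': 195.1710741392283, 'k1': -0.03596445967577207, 'world_to_cam': array([[ 8.84821962e-01,  4.65914002e-01,  3.77342248e-03,
        -5.13309302e+02],
       [ 3.66606918e-01, -6.91182937e-01, -6.22788500e-01,
        -1.74803155e+02],
       [-2.87557757e-01,  5.52440305e-01, -7.82381138e-01,
         1.05502018e+03],
       [ 0.00000000e+00,  0.00000000e+00,  0.00000000e+00,
         1.00000000e+00]])}
{'fx': 394.2568785853838, 'fy': 394.2568785853838, 'cx': 316.69068067485165, 'cy': 201.52043959713635, 'k1': -0.07219340046297208, 'world_to_cam': array([[ 6.99710430e-01, -7.14426377e-01, -5.14827811e-04,
        -4.08110661e+02],
       [-3.59892533e-01, -3.51856682e-01, -8.64103142e-01,
         2.37766694e+02],
       [ 6.17156932e-01,  6.04807264e-01, -5.03314509e-01,
         5.04031430e+02],
       [ 0.00000000e+00,  0.00000000e+00,  0.00000000e+00,
         1.00000000e+00]])}
```

View pics/scene0.png

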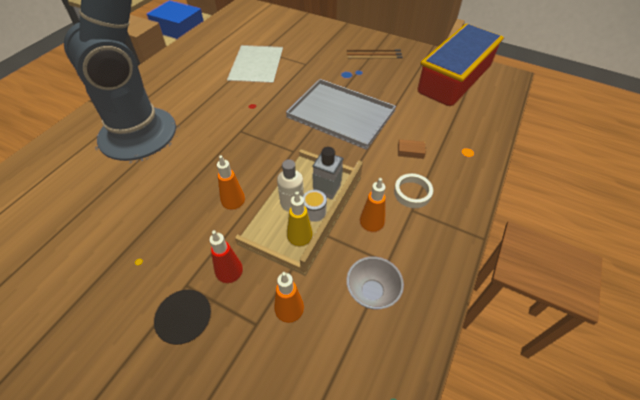

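View pics/side0.png

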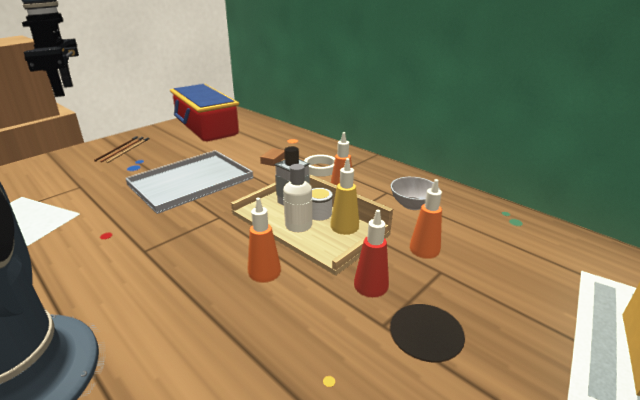

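Glue-shaped things in the scene view: orange (230,185), red (226,258), orange (288,297), orange (375,207) and yellow (299,222). The yellow one is the glue: it stands on the stand and is neither orange nor red. The bottle is at (290,185), the can at (327,172), the tin at (315,203), the tray at (342,112) and the mat at (183,316). I'll confirm with enlarged crops.

```bash
cat > h.py <<'E'
import numpy as np,cv2,pickle
from scipy.optimize import least_squares
def ray(c,u,v):
    K=np.array([[c["fx"],0,c["cx"]],[0,c["fy"],c["cy"]],[0,0,1]])
    p=cv2.undistortPoints(np.array([[[u,v]]],float),K,np.array([c["k1"],0,0,0,0]))[0,0]
    T=c["world_to_cam"];R=T[:3,:3]
    return -R.T@T[:3,3], R.T@np.array([p[0],p[1],1])
def onz(c,u,v,z):
    o,d=ray(c,u,v);return o+d*(z-o[2])/d[2]
def proj(c,X):
    T=c["world_to_cam"];X=np.atleast_2d(X)@T[:3,:3].T+T[:3,3]
    p=X[:,:2]/X[:,2:];p=p*(1+c["k1"]*(p**2).sum(1,keepdims=True))
    return p*c["fx"]+[c["cx"],c["cy"]]
def load(n): return pickle.load(open(n+".pkl","rb"))
E
python3 - <<'E'
from h import *
a=load("scene")["frame"][140:270,230:370];b=load("side")["frame"][140:270,225:395]
cv2.imwrite("pics/c1.png",cv2.resize(a,None,fx=4.5,fy=4.5,interpolation=cv2.INTER_CUBIC))
cv2.imwrite("pics/c2.png",cv2.resize(b,None,fx=4.5,fy=4.5,interpolation=cv2.INTER_CUBIC))
E
```

```text
(no output)
```

View pics/c1.png

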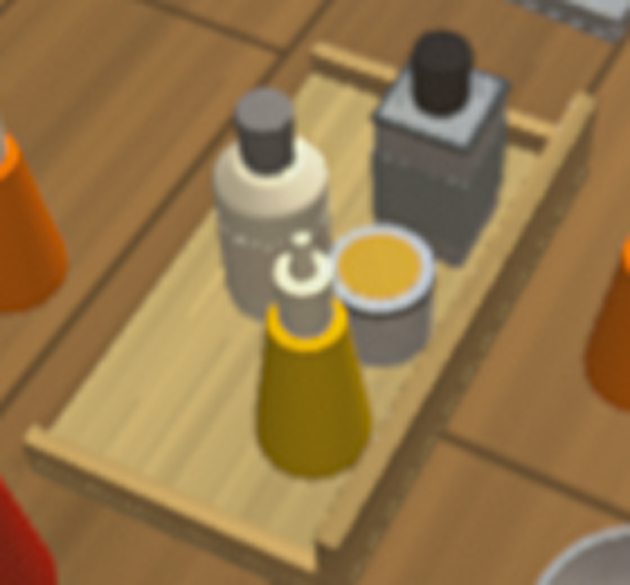

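View pics/c2.png

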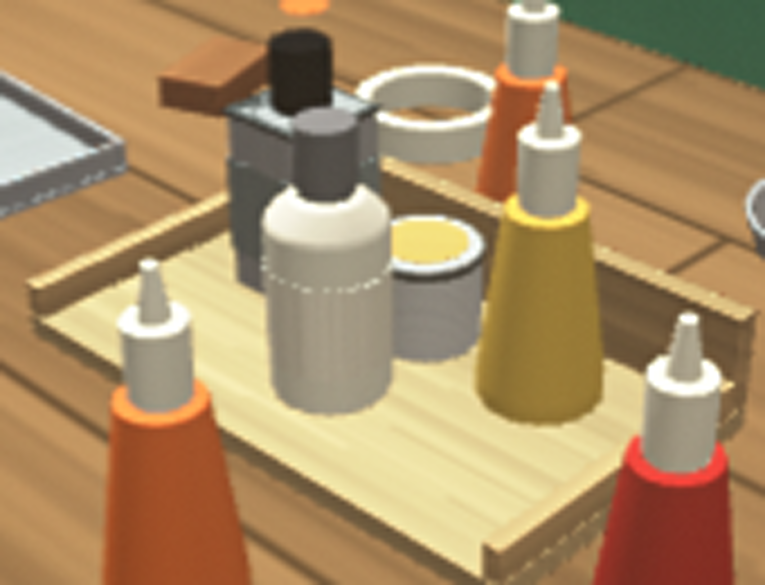

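```bash
python3 - <<'E'
from h import *
np.set_printoptions(precision=1,suppress=True)
a=load("scene");b=load("side")
P={"bottle":((266,110),(325,124),144),"can":((442,52),(300,48),142),"glue":((302,270),(550,135),140),"tip":((302,240),(552,90),162),"tin":((380,267),(430,242),62)}
for k,(p,q,z) in P.items():
    p=(p[0]/4.5+230-.4,p[1]/4.5+140-.4);q=(q[0]/4.5+225-.4,q[1]/4.5+140-.4)
    print(k,onz(a,*p,z),onz(b,*q,z))
    f=lambda X:np.r_[proj(a,X)[0]-p,proj(b,X)[0]-q]
    r=least_squares(f,[600,0,100]);print("  tri",r.x,r.cost)
# stand corners, scene: cheek tops / back board ends
for n,p,z in (("cheekL(-x)",(318,48),30),("backL",(588,98),62),("cheekR(-x)",(33,435),30),("backR",(320,548),62)):
    print(n,onz(a,p[0]/4.5+230,p[1]/4.5+140,z))
for n,c,pts in (("traysc",a,[(319,82),(395,107),(288,112),(363,144)]),("trayside",b,[(128,181),(217,154),(252,176),(158,206)])):
    print(n,[onz(c,*p,20)[:2] for p in pts])
# mat by dark segmentation
for c,box in ((a,(140,280,230,350)),(b,(375,295,480,365))):
    x0,y0,x1,y1=box;g=c["frame"][y0:y1,x0:x1].max(2);m=(g<60).astype(np.uint8)
    n,l,s,ce=cv2.connectedComponentsWithStats(m);i=1+s[1:,4].argmax()
    ys,xs=np.where(l==i);W=np.array([onz(c,x+x0,y+y0,4)[:2] for x,y in zip(xs,ys)])
    print("mat",W.mean(0),W.min(0),W.max(0),len(xs))
# bystanders lookalikes tips
for n,p,q in (("orA",(222,157),(258,200)),("red",(215,233),(377,213)),("orB",(285,274),(435,183)),("orC",(379,181),(344,134))):
    print(n,onz(a,*p,150)[:2],onz(b,*q,150)[:2])
E
```

```text
bottle [516.  -15.4 144. ] [511.4 -18.5 144. ]
  tri [515.  -14.2 141.7] 0.046305970375409594
can [569.8  58.1 142. ] [561.9  52.3 142. ]
  tri [568.6  60.5 138.2] 0.13402061941921986
glue [575.6 -86.2 140. ] [575.1 -86.8 140. ]
  tri [575.6 -86.3 139.8] 0.011586437411528384
tip [577.  -86.7 162. ] [572.4 -89.2 162. ]
  tri [576.3 -85.7 159.9] 0.031336474009861885
tin [575.2 -15.7  62. ] [575.8 -17.4  62. ]
  tri [575.7 -16.8  62.3] 0.12013354943439127
cheekL(-x) [458.4 128.5  30. ]
backL [620.3 135.6  62. ]
cheekR(-x) [ 466.6 -161.    30. ]
backR [ 626.4 -164.1   62. ]
traysc [array([354.6, 426.5]), array([606.9, 422.6]), array([343.9, 256.3]), array([586.6, 236.4])]
trayside [array([343.6, 419.6]), array([592. , 400.7]), array([575.8, 218.6]), array([340.7, 250.2])]
mat [ 464.2 -349.6] [ 410.9 -400.8] [ 515.5 -295.3] 2256
mat [ 457.6 -350.3] [ 406.7 -401.5] [ 513.3 -295.5] 3179
orA [385.5 -68.1] [377.8 -72.3]
red [ 488.8 -226.3] [ 477.3 -229.3]
orB [ 640.2 -236.6] [ 624.7 -241.9]
orC [700.7  24.2] [693.2  23. ]
```

Crops show: white bottle in front, bare steel can on the left, yellow glue on the right, and the tin in the middle at the back. Positions agree to a few mm. Now I'll align the tool and move over the tray for a wrist view.

```bash
python3 -m pendant '0 0 -1 -1 1;0 0 -1 -1 1;0 0 -1 -1 1;0 0 -1 -1 1;0 0 -1 -1 1' && python3 -m pendant '0 0 -1 -0.3 1;-0.6 -0.98 0 0 1;-0.6 -0.98 0 0 1;-0.6 -0.98 0 0 1;-0.6 -0.98 0 0 1' >/dev/null && python3 -m pendant '-0.6 -0.98 0 0 1;-0.6 -0.98 0 0 1;-0.6 -0.98 0 0 1;-0.6 -0.98 0 0 1;-0.6 -0.98 0 0 1' >/dev/null && python3 -m pendant '-0.6 -0.98 0 0 1;-0.6 -0.98 0 0 1;-0.6 -0.98 0 0 1;-0.6 -0.98 0 0 1;-0.6 -0.98 0 0 1' && python3 -m pendant '0 0 0 0 1;0 0 0 0 1'
cat >> h.py <<'E'
from scipy.spatial.transform import Rotation as Rr
def wrist(name):
    from workcell import robot,imaging
    s=robot.read_state();c=imaging.capture("wrist")
    T=np.eye(4);q=s["ee_rot"];T[:3,:3]=Rr.from_quat([q[1],q[2],q[3],q[0]]).as_matrix();T[:3,3]=s["position"]
    c["world_to_cam"]=np.linalg.inv(T@c["tool_from_camera"])
    cv2.imwrite(f"pics/{name}.png",c["frame"]);pickle.dump(c,open(name+".pkl","wb"))
    print(s["t"],s["position"],s["ee_rot"],c["tool_from_camera"].round(3).tolist());return c
E
python3 -c "
from h import *
wrist('w1')"
```

```text
t: 0.6
position: [301.2, 603.7, 322.7]
ee_rot: [-0.0, 0.011, 1.0, -0.001]
wrist_force: [-0.8, -0.4, -1.1]
opening: 0.995
gripper_force: 0.0
t: 2.1
position: [469.4, 328.5, 342.1]
ee_rot: [-0.0, 0.0, 1.0, -0.0]
wrist_force: [0.6, 0.2, -0.2]
opening: 1.003
gripper_force: 0.0
t: 2.3
position: [469.0, 329.7, 342.3]
ee_rot: [-0.0, 0.0, 1.0, 0.0]
wrist_force: [-0.9, 0.7, 0.9]
opening: 0.997
gripper_force: 0.0
2.3 [468.98466766 329.65372913 342.25020962] [-4.10287246e-04  4.62148656e-04  9.99999798e-01  1.49671779e-04] [[0.0, -0.97, -0.242, 66.211], [1.0, 0.0, 0.0, 0.0], [-0.0, -0.242, 0.97, -161.313], [0.0, 0.0, 0.0, 1.0]]
```

```bash
python3 -m pendant '-0.15 -1 0 0 1;-0.15 -1 0 0 1;-0.15 -1 0 0 1;-0.15 -1 0 0 1;-0.15 -1 0 0 1' >/dev/null&& python3 -m pendant '-0.15 -1 0 0 1;-0.15 -1 0 0 1;-0.15 -1 0 0 1;-0.15 -1 0 0 1;-0.15 -1 0 0 1' >/dev/null&& python3 -m pendant '-0.15 -1 0 0 1;-0.15 -1 0 0 1;-0.15 -1 0 0 1;-0.15 -1 0 0 1;-0.15 -1 0 0 1' >/dev/null && python3 -m pendant '0 -1 0 0 1;0 -1 0 0 1;0 0 0 0 1;0 0 0 0 1'
python3 -c "
from h import *
wrist('w2')
a=cv2.imread('pics/w1.png');b=cv2.imread('pics/w2.png')
"
```

```text
t: 4.25
position: [514.2, -8.8, 342.4]
ee_rot: [-0.0, -0.001, 1.0, 0.001]
wrist_force: [-0.6, 1.4, 0.7]
opening: 1.001
gripper_force: 0.0
4.25 [514.16985325  -8.75170963 342.42163744] [-1.03010354e-04 -7.15387000e-04  9.99999608e-01  5.10640393e-04] [[0.0, -0.97, -0.242, 66.212], [1.0, 0.0, 0.0, 0.001], [-0.0, -0.242, 0.97, -161.313], [0.0, 0.0, 0.0, 1.0]]
```

View pics/w1.png

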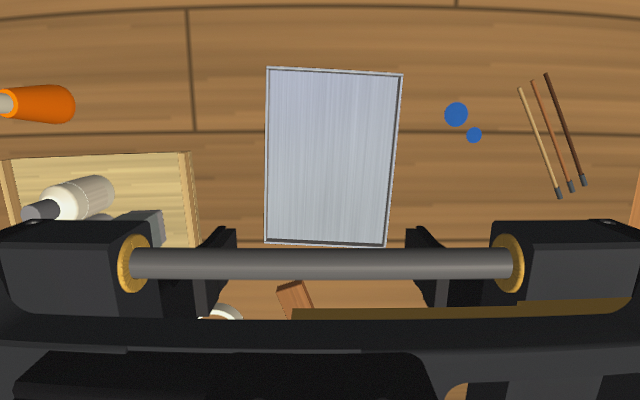

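View pics/w2.png

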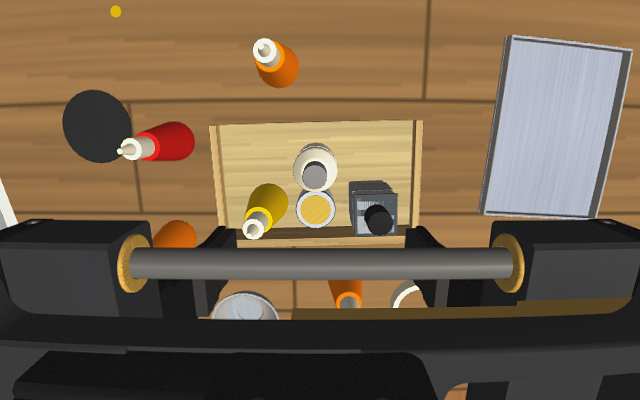

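Wrist views: the tray rim corners in w1 are at (266,67), (403,74), (385,247) and (264,243). In w2 the bottle cap is at about (314,174), the can cap at (379,221), the glue nozzle at (251,235) and the tin lid at (317,210).

```bash
python3 - <<'E'
from h import *
c=load("w2")
f=cv2.resize(c["frame"][110:245,200:430],None,fx=3.4,fy=3.4,interpolation=cv2.INTER_CUBIC);cv2.imwrite("pics/c3.png",f)
np.set_printoptions(precision=1,suppress=True)
w=load("w1")
p=np.array([onz(w,*p,20) for p in ((266,67),(403,74),(385,247),(264,243))]);print(p,p.mean(0))
for n,u,v,z in (("bottle",314.5,173.5,144),("can",379,221,142),("glue",251,235,162),("tin",317,210,62)):print(n,onz(c,u,v,z))
x0,y0,x1,y1=50,80,140,170;g=c["frame"][y0:y1,x0:x1].max(2);m=(g<65).astype(np.uint8)
n,l,s,ce=cv2.connectedComponentsWithStats(m);i=1+s[1:,4].argmax()
ys,xs=np.where(l==i);W=np.array([onz(c,x+x0,y+y0,4)[:2] for x,y in zip(xs,ys)])
print("mat",W.mean(0),W.min(0),W.max(0))
E
```

```text
[[337.6 255.4  20. ]
 [346.5 443.7  20. ]
 [600.7 429.9  20. ]
 [593.9 242.8  20. ]] [469.7 343.   20. ]
bottle [509.7 -14.9 144. ]
can [564.4  58.1 142. ]
glue [574.1 -83.6 162. ]
tin [574.4 -12.9  62. ]
mat [ 459.9 -346.6] [ 408.2 -400.2] [ 515.3 -291.8]
```

View pics/c3.png

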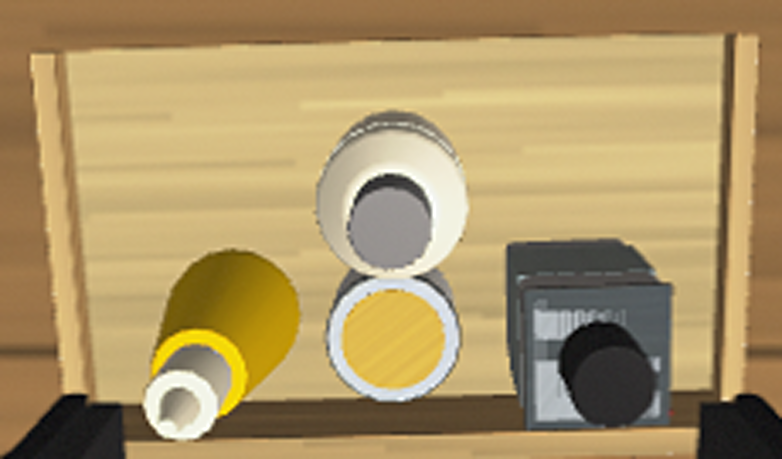

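```bash
python3 - <<'E'
from h import *
np.set_printoptions(precision=1,suppress=True)
a,b,c=load("scene"),load("side"),load("w2")
P={"bottle":((266,110),(325,124),(390,228),144),"can":((442,52),(300,48),(613,386),142),"glue":((302,270),(550,135),(179,404),140),"tip":((302,240),(552,90),(170,422),162),"tin":((380,267),(430,242),(394,339),62)}
for k,(p,q,w,z) in P.items():
    p=(p[0]/4.5+229.6,p[1]/4.5+139.6);q=(q[0]/4.5+224.6,q[1]/4.5+139.6);w=(w[0]/3.4+199.7,w[1]/3.4+109.7)
    f=lambda X:np.r_[proj(a,[*X,z])[0]-p,proj(b,[*X,z])[0]-q,proj(c,[*X,z])[0]-w]
    r=least_squares(f,[560,0]);print(k,onz(c,*w,z),r.x,r.fun)
E
```

```text
bottle [513.3 -15.  144. ] [513.8 -15.2] [-0.9 -0.4 -0.3 -0.9 -0.2  0.4]
can [567.1  59.4 142. ] [567.4  59. ] [-0.8 -0.6 -0.2 -1.6 -0.3  0.3]
glue [574.3 -86.5 140. ] [574.8 -86.5] [-0.5 -0.  -0.3  0.  -0.   0.4]
tip [572.8 -85.  162. ] [574.  -85.7] [-1.1 -1.  -0.9 -0.8 -0.6  1.1]
tin [573.6 -14.9  62. ] [574.5 -15.6] [-0.3 -0.1 -1.1 -0.1 -0.5  0.7]
```

```bash
python3 -m pendant '0 -0.3 1 0 1;0 0 1 0 1;0 0 1 0 1;0 0 1 0 1;0 0 1 0 1' >/dev/null&& python3 -m pendant '0 0 1 0 1;0 0 1 0 1;0 0 1 0 1;0 0 1 0 1;0 0 0.5 0 1' && python3 -m pendant '0 0 0.5 0 1;0 0 0.5 0 1;0 0 0 0 1;0 0 0 0 1'
```

```text
t: 5.3
position: [513.3, -14.4, 150.8]
ee_rot: [-0.001, -0.001, 1.0, 0.0]
wrist_force: [-0.5, -0.2, -1.2]
opening: 1.001
gripper_force: 0.0
t: 5.7
position: [514.4, -16.3, 132.8]
ee_rot: [0.0, 0.0, 1.0, 0.0]
wrist_force: [0.5, 0.1, -0.3]
opening: 0.999
gripper_force: 0.0
```

```bash
python3 -m pendant '0 0 0.5 0 1;0 0 0.5 0 1;0 0 0 0 1;0 0 0 0 1' && python3 -m pendant '0 0 0 0 -1;0 0 0 0 -1;0 0 0 0 -1;0 0 0 0 -1;0 0 0 0 -1' 25 && python3 -m pendant '0 0 0 0 -1;0 0 0 0 -1;0 0 0 0 -1'
```

```text
t: 6.1
position: [513.9, -16.4, 112.1]
ee_rot: [-0.0, 0.0, 1.0, -0.0]
wrist_force: [0.5, -0.0, -0.6]
opening: 1.003
gripper_force: 0.0
t: 6.6
position: [514.2, -16.4, 112.6]
ee_rot: [0.0, 0.0, 1.0, 0.0]
wrist_force: [-0.3, -0.1, -0.5]
opening: 0.629
gripper_force: 0.0
t: 6.9
position: [514.1, -16.4, 112.5]
ee_rot: [-0.0, 0.0, 1.0, 0.0]
wrist_force: [0.1, 0.0, 0.1]
opening: 0.356
gripper_force: 0.0
```

```bash
python3 -m pendant '0 0 0 0 -1;0 0 0 0 -1;0 0 0 0 -1' && python3 -m pendant '0 0 -0.3 0 -1;0 0 -0.6 0 -1;0 0 -1 0 -1;0 0 -1 0 -1;0 0 -1 0 -1' && python3 -m pendant '0 0 -1 0 -1;0 0 -1 0 -1;0 0 -1 0 -1;0 0 -0.6 0 -1;0 0 -0.2 0 -1'
```

```text
t: 7.2
position: [514.2, -16.2, 112.5]
ee_rot: [0.0, 0.0, 1.0, 0.0]
wrist_force: [-0.4, 0.4, 0.6]
opening: 0.312
gripper_force: 25.0
t: 7.7
position: [514.1, -16.6, 192.1]
ee_rot: [0.0, 0.0, 1.0, -0.0]
wrist_force: [0.5, 1.1, -1.7]
opening: 0.313
gripper_force: 25.0
t: 8.2
position: [514.8, -16.6, 268.3]
ee_rot: [0.001, 0.0, 1.0, 0.0]
wrist_force: [0.4, 0.3, -1.9]
opening: 0.318
gripper_force: 25.0
```

```bash
python3 -m pendant '0.12 0.5 0 0 -1;0.33 0.95 0 0 -1;0.33 0.95 0 0 -1;0.33 0.95 0 0 -1;0.33 0.95 0 0 -1' >/dev/null&& python3 -m pendant '0.33 0.95 0 0 -1;0.33 0.95 0 0 -1;0.33 0.95 0 0 -1;0.33 0.95 0 0 -1;0.33 0.95 0 0 -1' && python3 -m pendant '0.33 0.95 0 0 -1;0.33 0.95 0 0 -1;0.33 0.95 0 0 -1;0.33 0.95 0 0 -1;0.33 0.95 0 0 -1' >/dev/null && python3 -m pendant '0.33 0.95 0 0 -1;0.33 0.95 0 0 -1;0.33 0.95 0 0 -1;0.33 0.95 0 0 -1;0.12 0.5 0 0 -1' && python3 -m pendant '0 0 0.5 0 -1;0 0 1 0 -1;0 0 1 0 -1;0 0 1 0 -1;0 0 1 0 -1' >/dev/null && python3 -m pendant '0 0 1 0 -1;0 0 1 0 -1;0 0 0.5 0 -1;0 0 0.3 0 -1;0 0 0 0 -1'
```

```text
t: 9.2
position: [450.8, 165.8, 265.2]
ee_rot: [-0.001, -0.0, 1.0, -0.0]
wrist_force: [0.1, 0.6, -1.8]
opening: 0.317
gripper_force: 25.0
t: 10.2
position: [388.4, 347.4, 265.3]
ee_rot: [-0.001, -0.002, 1.0, -0.0]
wrist_force: [0.2, -0.4, -2.1]
opening: 0.314
gripper_force: 25.0
t: 11.2
position: [390.6, 344.9, 119.9]
ee_rot: [-0.0, 0.0, 1.0, -0.001]
wrist_force: [-0.3, 0.1, -1.8]
opening: 0.313
gripper_force: 25.0
```

```bash
python3 -m pendant '0 0 0.3 0 -1;0 0 0.25 0 -1;0 0 0.1 0 -1;0 0 0 0 -1' && python3 -m pendant '0 0 0.08 0 -1;0 0 0 0 -1' &&  python3 -m pendant '0 0 0.08 0 -1;0 0 0 0 -1'
```

```text
t: 11.6
position: [390.5, 345.5, 107.4]
ee_rot: [-0.0, 0.0, 1.0, -0.0]
wrist_force: [-0.7, -0.3, -1.5]
opening: 0.314
gripper_force: 25.0
t: 11.8
position: [390.6, 345.7, 106.0]
ee_rot: [0.0, 0.0, 1.0, 0.0]
wrist_force: [-0.5, 0.2, -3.2]
opening: 0.316
gripper_force: 25.0
t: 12.0
position: [390.8, 345.8, 104.5]
ee_rot: [0.0, 0.0, 1.0, 0.0]
wrist_force: [0.5, 0.5, -0.9]
opening: 0.312
gripper_force: 25.0
```

```bash
python3 -m pendant '0 0 0.05 0 -1;0 0 0 0 -1' &&  python3 -m pendant '0 0 0.04 0 -1;0 0 0 0 -1;0 0 0 0 -1'
```

```text
t: 12.2
position: [391.1, 346.2, 104.4]
ee_rot: [0.001, 0.0, 1.0, 0.001]
wrist_force: [-0.7, -0.8, 5.1]
opening: 0.313
gripper_force: 25.0
t: 12.5
position: [391.2, 346.3, 104.3]
ee_rot: [0.001, 0.0, 1.0, 0.001]
wrist_force: [-1.8, -0.7, 9.8]
opening: 0.314
gripper_force: 25.0
```

```bash
python3 -m pendant '0 0 0 0 0.2;0 0 0 0 0.2;0 0 0 0 0.2;0 0 0 0 0.2' && python3 -m pendant '0 0 -0.5 0 0.2;0 0 -1 0 0.2;0 0 -1 0 0.2;0 0 -1 0 0.2;0 0 -1 0 0.2' >/dev/null&& python3 -m pendant '-0.59 -0.96 -0.5 0 0.2;-0.59 -0.96 0 0 0.2;-0.59 -0.96 0 0 0.2;-0.59 -0.96 0 0 0.2;-0.59 -0.96 0 0 0.2' >/dev/null && python3 -m pendant '-0.59 -0.96 0 0 0.2;-0.59 -0.96 0 0 0.2;-0.59 -0.96 0 0 0.2;-0.59 -0.96 0 0 0.2;-0.59 -0.96 0 0 0.2' >/dev/null && python3 -m pendant '-0.59 -0.96 0 0 0.2;-0.59 -0.96 0 0 0.2;-0.59 -0.96 0 0 0.2;-0.59 -0.96 0 0 0.2;-0.59 -0.96 0 0 0.2' && python3 -m pendant '0 0 0 0 0.2;0 0 0 0 0.2'
```

```text
t: 12.9
position: [390.6, 345.5, 102.3]
ee_rot: [-0.0, 0.0, 1.0, -0.0]
wrist_force: [-1.0, 0.6, 1.0]
opening: 0.562
gripper_force: 0.0
t: 14.9
position: [568.0, 56.8, 203.2]
ee_rot: [0.0, 0.0, 1.0, 0.0]
wrist_force: [0.9, -0.3, 0.9]
opening: 0.597
gripper_force: 0.0
t: 15.1
position: [567.4, 57.7, 202.8]
ee_rot: [-0.0, 0.001, 1.0, 0.0]
wrist_force: [0.4, -0.3, -0.8]
opening: 0.599
gripper_force: 0.0
```

```bash
python3 -m pendant '0 0.06 1 0 0.2;0 0 1 0 0.2;0 0 1 0 0.2;0 0 1 0 0.2;0 0 0.6 0 0.2' >/dev/null&& python3 -m pendant '0 0 0 0 0.2;0 0 0 0 -1;0 0 0 0 -1;0 0 0 0 -1;0 0 0 0 -1' && python3 -m pendant '0 0 0 0 -1;0 0 0 0 -1'
```

```text
t: 16.1
position: [567.9, 59.0, 111.2]
ee_rot: [0.001, 0.0, 1.0, 0.0]
wrist_force: [-0.2, 0.3, 0.2]
opening: 0.335
gripper_force: 25.0
t: 16.3
position: [568.0, 59.1, 111.2]
ee_rot: [0.001, 0.0, 1.0, 0.0]
wrist_force: [-0.0, 1.1, 3.4]
opening: 0.336
gripper_force: 25.0
```

```bash
python3 -m pendant '0 0 -0.4 0 -1;0 0 -0.8 0 -1;0 0 -1 0 -1;0 0 -1 0 -1;0 0 -1 0 -1' >/dev/null && python3 -m pendant '0 0 -0.8 0 -1;0.3 0.6 0 0 -1;0.33 0.99 0 0 -1;0.33 0.99 0 0 -1;0.33 0.99 0 0 -1' && python3 -m pendant '0.33 0.99 0 0 -1;0.33 0.99 0 0 -1;0.33 0.99 0 0 -1;0.33 0.99 0 0 -1;0.33 0.99 0 0 -1' >/dev/null&& python3 -m pendant '0.33 0.99 0 0 -1;0.33 0.99 0 0 -1;0.33 0.99 0 0 -1;0.33 0.99 0 0 -1;0.33 0.99 0 0 -1' >/dev/null&& python3 -m pendant '0.3 0.68 0 0 -1;0 0 0 0 -1;0 0 0.5 0 -1;0 0 1 0 -1;0 0 1 0 -1' && python3 -m pendant '0 0 1 0 -1;0 0 1 0 -1;0 0 0.5 0 -1;0 0 0 0 -1'
```

```text
t: 17.3
position: [539.8, 131.5, 209.0]
ee_rot: [-0.002, -0.0, 1.0, -0.0]
wrist_force: [-0.8, -0.2, -3.7]
opening: 0.339
gripper_force: 25.0
t: 18.8
position: [470.6, 339.8, 159.5]
ee_rot: [0.0, 0.001, 1.0, -0.0]
wrist_force: [-0.2, -0.1, -2.9]
opening: 0.337
gripper_force: 25.0
t: 19.2
position: [469.3, 339.7, 108.6]
ee_rot: [-0.001, 0.001, 1.0, -0.002]
wrist_force: [-0.0, -0.8, -3.5]
opening: 0.338
gripper_force: 25.0
```

```bash
python3 -m pendant '0 0 0.15 0 -1;0 0 0 0 -1' && python3 -m pendant '0 0 0.06 0 -1;0 0 0 0 -1' && python3 -m pendant '0 0 0.06 0 -1;0 0 0 0 -1' && python3 -m pendant '0 0 0.04 0 -1;0 0 0 0 -1'
```

```text
t: 19.4
position: [470.4, 341.9, 108.2]
ee_rot: [0.001, 0.0, 1.0, 0.0]
wrist_force: [0.3, 0.1, -3.3]
opening: 0.339
gripper_force: 25.0
t: 19.6
position: [470.1, 342.0, 106.9]
ee_rot: [0.0, 0.0, 1.0, 0.0]
wrist_force: [0.3, -0.8, -3.3]
opening: 0.338
gripper_force: 25.0
t: 19.8
position: [469.8, 341.8, 105.2]
ee_rot: [0.0, 0.0, 1.0, 0.0]
wrist_force: [0.8, -0.4, -4.0]
opening: 0.335
gripper_force: 25.0
t: 20.0
position: [469.8, 341.8, 104.3]
ee_rot: [-0.0, 0.0, 1.0, -0.0]
wrist_force: [0.5, -0.0, -3.1]
opening: 0.341
gripper_force: 25.0
```

```bash
python3 -m pendant '0 0 0.05 0 -1;0 0 0 0 -1' && python3 -m pendant '0 0 0.04 0 -1;0 0 0 0 -1'
```

```text
t: 20.2
position: [469.8, 341.8, 103.2]
ee_rot: [-0.0, 0.0, 1.0, 0.0]
wrist_force: [0.5, 0.3, -3.1]
opening: 0.338
gripper_force: 25.0
t: 20.4
position: [470.0, 342.1, 103.2]
ee_rot: [0.0, 0.0, 1.0, 0.0]
wrist_force: [-1.5, 0.2, 2.6]
opening: 0.339
gripper_force: 25.0
```

```bash
python3 -m pendant '0 0 0 0 0.2;0 0 0 0 0.2;0 0 0 0 0.2;0 0 0 0 0.2' && python3 -m pendant '0 0 -0.5 0 0.2;0 0 -1 0 0.2;0 0 -1 0 0.2;0 0 -1 0 0.2;0 0 -1 0 0.2' >/dev/null&& python3 -m pendant '-0.24 -0.97 -0.5 0 0.2;-0.24 -0.97 0 0 0.2;-0.24 -0.97 0 0 0.2;-0.24 -0.97 0 0 0.2;-0.24 -0.97 0 0 0.2' >/dev/null && python3 -m pendant '-0.24 -0.97 0 0 0.2;-0.24 -0.97 0 0 0.2;-0.24 -0.97 0 0 0.2;-0.24 -0.97 0 0 0.2;-0.24 -0.97 0 0 0.2' >/dev/null && python3 -m pendant '-0.24 -0.97 0 0 0.2;-0.24 -0.97 0 0 0.2;-0.24 -0.97 0 0 0.2;-0.24 -0.97 0 0 0.2;-0.24 -0.97 0 0 0.2' && python3 -m pendant '-0.24 -0.97 0 0 0.2;-0.24 -0.97 0 0 0.2;-0.24 -0.97 0 0 0.2;-0.24 -0.97 0 0 0.2;-0.24 -0.97 0 0 0.2' && python3 -m pendant '-0.24 -0.97 0 0 0.2;-0.2 -0.97 0 0 0.2;0 0 0 0 0.2;0 0 0 0 0.2'
```

```text
t: 20.8
position: [470.0, 341.8, 102.6]
ee_rot: [0.0, 0.0, 1.0, 0.0]
wrist_force: [0.1, 0.1, -0.4]
opening: 0.573
gripper_force: 0.0
t: 22.8
position: [542.1, 50.0, 203.4]
ee_rot: [0.0, 0.0, 1.0, 0.0]
wrist_force: [0.1, 0.2, 0.8]
opening: 0.601
gripper_force: 0.0
t: 23.3
position: [566.0, -47.0, 203.4]
ee_rot: [0.0, 0.0, 1.0, 0.0]
wrist_force: [-0.1, 0.6, -0.8]
opening: 0.598
gripper_force: 0.0
t: 23.7
position: [574.5, -84.7, 202.9]
ee_rot: [0.0, 0.0, 1.0, 0.0]
wrist_force: [0.4, -0.2, 0.2]
opening: 0.598
gripper_force: 0.0
```

```bash
python3 -m pendant '0 -0.07 1 0 0.2;0 0 1 0 0.2;0 0 1 0 0.2;0 0 1 0 0.2;0 0 0.65 0 0.2' >/dev/null&& python3 -m pendant '0 0 0 0 0.2;0 0 0 0 -1;0 0 0 0 -1;0 0 0 0 -1;0 0 0 0 -1' && python3 -m pendant '0 0 0 0 -1;0 0 0 0 -1;0 0 0 0 -1' && python3 -m pendant '0 0 -0.4 0 -1;0 0 -0.8 0 -1;0 0 -1 0 -1;0 0 -1 0 -1;0 0 -1 0 -1' >/dev/null && python3 -m pendant '0 0 -0.8 0 -1;0 0.5 0 0 -1;0.06 0.98 0 0 -1;0.06 0.98 0 0 -1;0.06 0.98 0 0 -1'
```

```text
t: 24.7
position: [575.0, -86.5, 110.2]
ee_rot: [0.001, 0.0, 1.0, 0.0]
wrist_force: [-0.8, 0.2, 0.2]
opening: 0.32
gripper_force: 0.0
t: 25.0
position: [574.9, -86.5, 110.1]
ee_rot: [0.0, 0.0, 1.0, 0.0]
wrist_force: [-1.4, 0.7, 5.0]
opening: 0.292
gripper_force: 25.0
t: 26.0
position: [569.8, -16.0, 208.1]
ee_rot: [-0.001, -0.0, 1.0, 0.0]
wrist_force: [0.5, 0.6, -1.5]
opening: 0.294
gripper_force: 25.0
```

```bash
python3 -m pendant '0.06 0.98 0 0 -1;0.06 0.98 0 0 -1;0.06 0.98 0 0 -1;0.06 0.98 0 0 -1;0.06 0.98 0 0 -1' >/dev/null && python3 -m pendant '0.06 0.98 0 0 -1;0.06 0.98 0 0 -1;0.06 0.98 0 0 -1;0.06 0.98 0 0 -1;0.06 0.98 0 0 -1' >/dev/null && python3 -m pendant '0.06 0.98 0 0 -1;0.06 0.98 0 0 -1;0.06 0.98 0 0 -1;0.06 0.98 0 0 -1;0.06 0.98 0 0 -1' && python3 -m pendant '0.06 0.98 0 0 -1;0.06 0.98 0 0 -1;0 0.7 0 0 -1;0 0.4 0 0 -1;0 0 0 0 -1' && python3 -m pendant '0 0 0.5 0 -1;0 0 1 0 -1;0 0 1 0 -1;0 0 1 0 -1;0 0 1 0 -1' >/dev/null && python3 -m pendant '0 0 0.5 0 -1;0 0 0.1 0 -1;0 0 0 0 -1;0 0 0 0 -1'
```

```text
t: 27.5
position: [551.5, 277.6, 207.9]
ee_rot: [-0.001, -0.0, 1.0, -0.0]
wrist_force: [0.7, 0.4, -0.9]
opening: 0.294
gripper_force: 25.0
t: 28.0
position: [550.3, 338.9, 209.3]
ee_rot: [-0.0, -0.001, 1.0, 0.0]
wrist_force: [-0.2, -1.2, -2.0]
opening: 0.293
gripper_force: 25.0
t: 28.9
position: [551.4, 337.8, 108.6]
ee_rot: [0.001, 0.0, 1.0, 0.001]
wrist_force: [0.8, -1.0, -1.6]
opening: 0.289
gripper_force: 25.0
```

```bash
python3 -m pendant '0 0 0.15 0 -1;0 0 0.08 0 -1;0 0 0 0 -1' && python3 -m pendant '0 0 0.05 0 -1;0 0 0 0 -1' && python3 -m pendant '0 0 0.04 0 -1;0 0 0 0 -1'  && python3 -m pendant '0 0 0.04 0 -1;0 0 0 0 -1'
```

```text
t: 29.2
position: [550.5, 337.6, 102.9]
ee_rot: [-0.0, 0.0, 1.0, 0.0]
wrist_force: [-0.4, -0.2, -1.6]
opening: 0.292
gripper_force: 25.0
t: 29.4
position: [550.8, 337.7, 102.2]
ee_rot: [0.0, 0.0, 1.0, 0.0]
wrist_force: [-0.1, 0.5, 0.7]
opening: 0.292
gripper_force: 25.0
t: 29.6
position: [551.0, 337.9, 102.3]
ee_rot: [0.0, 0.0, 1.0, 0.0]
wrist_force: [-1.8, -0.8, 5.1]
opening: 0.295
gripper_force: 25.0
t: 29.8
position: [551.2, 338.0, 102.2]
ee_rot: [0.001, 0.0, 1.0, 0.001]
wrist_force: [-2.8, -2.1, 9.0]
opening: 0.287
gripper_force: 25.0
```

```bash
python3 -m pendant '0 0 0 0 0.2;0 0 0 0 0.2;0 0 0 0 0.2;0 0 0 0 0.2' && python3 -m pendant '0 0 -0.5 0 0.2;0 0 -1 0 0.2;0 0 -1 0 0.2;0 0 -1 0 0.2;0 0 -1 0 0.2' >/dev/null&& python3 -m pendant '-0.06 -0.98 -0.8 0 1;-0.06 -0.98 -1 0 1;-0.06 -0.98 -1 0 1;-0.07 -0.98 -1 0 1;-0.07 -0.98 -1 0 1' >/dev/null && python3 -m pendant '-0.06 -0.98 0 0 1;-0.06 -0.98 0 0 1;-0.06 -0.98 0 0 1;-0.07 -0.98 0 0 1;-0.07 -0.98 0 0 1' >/dev/null && python3 -m pendant '-0.06 -0.98 0 0 1;-0.06 -0.98 0 0 1;-0.06 -0.98 0 0 1;-0.07 -0.98 0 0 1;-0.07 -0.98 0 0 1' >/dev/null&& python3 -m pendant '-0.06 -0.98 0 0 1;-0.06 -0.98 0 0 1;-0.06 -0.98 0 0 1;0 0 0 0 1;0 0 0 0 1'
python3 - <<'E'
from h import *
from workcell import imaging
c=wrist("w3");s=imaging.capture("scene")["frame"];cv2.imwrite("pics/s2.png",s)
A=cv2.resize(c["frame"][110:250,200:430],None,fx=1.7*1.9,fy=1.7*1.9);B=cv2.resize(s[70:270,200:430],None,fx=1.3,fy=1.3)
v=np.zeros((600,800,3),np.uint8);A=cv2.resize(c["frame"][110:240,200:430],(560,316));v[:316,:560]=A;v[320:580,:299]=B
cv2.imwrite("pics/v3.png",v)
E
```

```text
t: 30.2
position: [550.6, 337.5, 100.0]
ee_rot: [-0.0, 0.0, 1.0, -0.0]
wrist_force: [0.5, -0.7, 0.4]
opening: 0.554
gripper_force: 0.0
t: 32.7
position: [572.9, -15.8, 286.6]
ee_rot: [-0.0, 0.001, 1.0, 0.0]
wrist_force: [-0.3, 0.4, 0.4]
opening: 1.001
gripper_force: 0.0
32.7 [572.85666544 -15.77619101 286.57144071] [-1.94769828e-05  9.26506274e-04  9.99999512e-01  3.41803773e-04] [[0.0, -0.97, -0.242, 66.212], [1.0, 0.0, 0.0, -0.001], [-0.0, -0.242, 0.97, -161.313], [0.0, 0.0, 0.0, 1.0]]
```

View pics/v3.png

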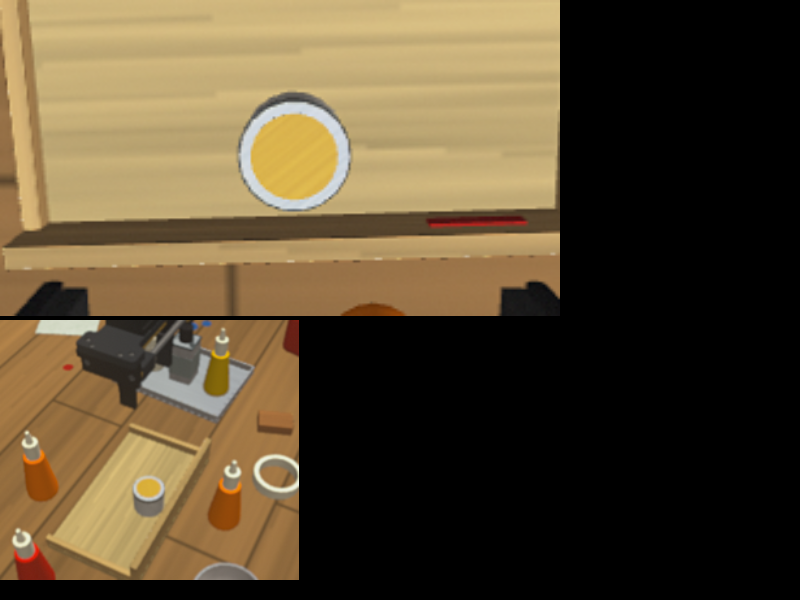

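Tin alone on the stand, unmoved (lid at about (320.7,173.7) in w3). The can and glue are upright on the tray, and the gripper hides the bottle.

```bash
python3 - <<'E'
from h import *
c=load("w3");print(onz(c,320.7,173.5,62))
E
```

```text
[572.91349608 -15.18173296  62.        ]
```

```bash
python3 -m pendant '0 0 1 0 1;0 0 1 0 1;0 0 1 0 1;0 0 1 0 1;0 0 1 0 1' >/dev/null&& python3 -m pendant '0 0 1 0 1;0 0 1 0 1;0 0 1 0 1;0 0 1 0 1;0 0 1 0 1' && python3 -m pendant '0 0 1 0 1;0 0 1 0 1;0 0 0.7 0 1;0 0 0.5 0 1;0 0 0 0 1' && python3 -m pendant '0 0 0 0 -1;0 0 0 0 -1;0 0 0 0 -1;0 0 0 0 -1;0 0 0 0 -1' && python3 -m pendant '0 0 0 0 -1;0 0 0 0 -1;0 0 0 0 -1'
```

```text
t: 33.8
position: [573.4, -13.6, 85.6]
ee_rot: [0.0, -0.001, 1.0, 0.0]
wrist_force: [0.7, 1.3, 0.1]
opening: 0.998
gripper_force: 0.0
t: 34.3
position: [572.5, -14.7, 21.2]
ee_rot: [-0.001, -0.0, 1.0, 0.0]
wrist_force: [-0.5, 0.2, 0.3]
opening: 1.002
gripper_force: 0.0
t: 34.8
position: [573.5, -15.2, 22.7]
ee_rot: [0.0, 0.0, 1.0, 0.0]
wrist_force: [-0.4, 0.7, -0.0]
opening: 0.63
gripper_force: 0.0
t: 35.1
position: [573.5, -15.3, 22.6]
ee_rot: [0.0, 0.0, 1.0, 0.0]
wrist_force: [-0.2, -0.2, 3.6]
opening: 0.615
gripper_force: 25.0
```

```bash
python3 -m pendant '0 0 -0.4 0 -1;0 0 -0.8 0 -1;0 0 -1 0 -1;0 0 -1 0 -1;0 0 -1 0 -1' >/dev/null && python3 -m pendant '0 0 -1 0 -1;0 0 -1 0 -1;0 0 -1 0 -1;0 0 -0.8 0 -1;0 0 -0.5 0 -1' && python3 -c "
from workcell import robot;print(robot.read_state()['joint_positions'])"
```

```text
t: 36.1
position: [573.3, -15.2, 193.4]
ee_rot: [0.0, 0.0, 1.0, 0.0]
wrist_force: [-0.0, -0.2, -2.7]
opening: 0.615
gripper_force: 25.0
[-0.18747419  0.33051808  0.17782979  1.82318309 -0.06885492  0.99306557
  1.58894548]
```

```bash
python3 -m pendant '0.17 -0.5 0 0 -1;0.33 -0.98 0 0 -1;0.33 -0.98 0 0 -1;0.33 -0.98 0 0 -1;0.33 -0.98 0 0 -1' >/dev/null && python3 -m pendant '0.33 -0.98 0 0 -1;0.33 -0.98 0 0 -1;0.33 -0.98 0 0 -1;0.33 -0.98 0 0 -1;0.33 -0.98 0 0 -1' >/dev/null && python3 -m pendant '0.33 -0.98 0 0 -1;0.33 -0.98 0 0 -1;0.33 -0.98 0 0 -1;0.33 -0.98 0 0 -1;0.33 -0.98 0 0 -1' && python3 -m pendant '0.33 -0.98 0 0 -1;0.33 -0.98 0 0 -1;0.17 -0.42 0 0 -1;0 0 0 1 -1;0 0 0 1 -1' && python3 -m pendant '0 0 0 1 -1;0 0 0 1 -1;0 0 0 1 -1;0 0 0 1 -1;0 0 0 1 -1' >/dev/null && python3 -m pendant '0 0 0 1 -1;0 0 0 1 -1;0 0 0 1 -1;0 0 0 1 -1;0 0 0 1 -1' >/dev/null && python3 -m pendant '0 0 0 1 -1;0 0 0 1 -1;0 0 0 1 -1;0 0 0 1 -1;0 0 0 1 -1' && python3 -m pendant '0 0 0 1 -1;0 0 0 0 -1;0 0 0 0 -1'; python3 -c "
from h import *
wrist('w4')"
```

```text
t: 37.6
position: [475.6, -300.6, 190.9]
ee_rot: [-0.001, 0.0, 1.0, 0.0]
wrist_force: [0.2, 0.9, -2.6]
opening: 0.615
gripper_force: 25.0
t: 38.1
position: [459.8, -347.1, 191.3]
ee_rot: [-0.001, 0.09, 0.996, 0.001]
wrist_force: [-0.9, 0.6, -2.9]
opening: 0.617
gripper_force: 25.0
t: 39.6
position: [460.3, -346.4, 191.4]
ee_rot: [-0.001, 0.677, 0.736, 0.0]
wrist_force: [0.6, -0.0, -3.1]
opening: 0.614
gripper_force: 25.0
t: 39.9
position: [460.6, -346.6, 191.7]
ee_rot: [-0.001, 0.706, 0.708, -0.0]
wrist_force: [-0.8, -0.2, -1.5]
opening: 0.615
gripper_force: 25.0
39.9 [ 460.58789763 -346.64720752  191.72904437] [-6.40261021e-04  7.06409526e-01  7.07803058e-01 -5.13297208e-05] [[0.0, -0.97, -0.242, 65.625], [1.0, 0.0, 0.001, -0.588], [-0.0, -0.242, 0.97, -161.313], [0.0, 0.0, 0.0, 1.0]]
```

View pics/w4.png

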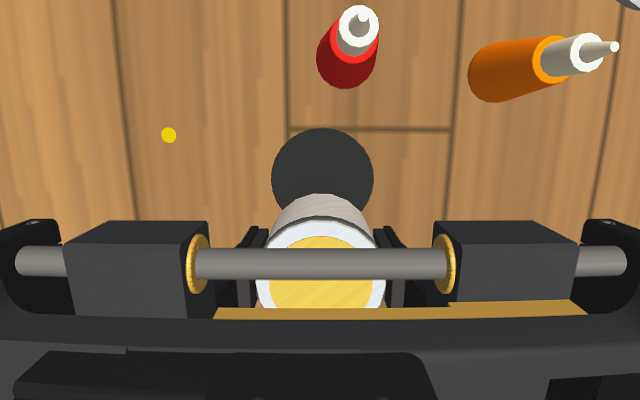

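```bash
python3 - <<'E'
from h import *
c=load("w4")
q=np.array([onz(c,u,v,4)[:2] for u,v in ((271.5,180),(373,180),(322,128),(282,148),(362,148))])
r=least_squares(lambda p:np.hypot(*(q-p).T)-55,[460,-347]);print(q,r.x,r.fun)
print(onz(c,358,20,150))
E
```

```text
[[ 408.13884464 -347.6376566 ]
 [ 515.80546111 -347.37476268]
 [ 461.52019917 -293.41824379]
 [ 420.10271614 -313.862192  ]
 [ 503.07790852 -313.6592146 ]] [ 461.86587115 -349.11951671] [-1.25254158 -1.03219912  0.70234551 -0.34435013 -0.63213219]
[ 480.9076036  -228.26002441  150.        ]
```

```bash
python3 -m pendant '-0.08 0.02 0.5 0 -1;0 0 1 0 -1;0 0 1 0 -1;0 0 1 0 -1;0 0 1 0 -1' >/dev/null && python3 -m pendant '0 0 1 0 -1;0 0 1 0 -1;0 0 1 0 -1;0 0 0.8 0 -1;0 0 0.3 0 -1' && python3 -m pendant '0 0 0 0 -1;0 0 0 0 -1'
```

```text
t: 40.95
position: [460.2, -348.1, 18.2]
ee_rot: [-0.002, 0.707, 0.707, -0.0]
wrist_force: [-0.0, -0.2, -2.2]
opening: 0.616
gripper_force: 25.0
t: 41.15
position: [461.7, -349.3, 20.8]
ee_rot: [0.001, 0.707, 0.707, 0.0]
wrist_force: [-0.6, 0.1, -2.0]
opening: 0.612
gripper_force: 25.0
```

```bash
python3 -m pendant '0 0 0.15 0 -1;0 0 0.1 0 -1;0 0 0 0 -1;0 0 0 0 -1' && python3 -m pendant '0 0 0.05 0 -1;0 0 0 0 -1' && python3 -m pendant '0 0 0.05 0 -1;0 0 0 0 -1'  && python3 -m pendant '0 0 0.03 0 -1;0 0 0 0 -1'
```

```text
t: 41.55
position: [461.4, -348.8, 15.5]
ee_rot: [0.0, 0.707, 0.707, 0.0]
wrist_force: [-0.3, -0.6, -3.2]
opening: 0.617
gripper_force: 25.0
t: 41.75
position: [461.4, -348.9, 14.7]
ee_rot: [0.0, 0.707, 0.707, 0.0]
wrist_force: [-0.3, 0.1, 1.2]
opening: 0.613
gripper_force: 25.0
t: 41.95
position: [461.5, -348.9, 14.6]
ee_rot: [0.0, 0.707, 0.707, 0.001]
wrist_force: [-2.1, 1.7, 9.0]
opening: 0.614
gripper_force: 25.0
t: 42.15
position: [461.5, -348.9, 14.6]
ee_rot: [-0.0, 0.707, 0.707, 0.001]
wrist_force: [-2.9, 4.4, 14.3]
opening: 0.618
gripper_force: 25.0
```

```bash
python3 -m pendant '0 0 -0.04 0 1;0 0 0 0 1;0 0 0 0 1;0 0 0 0 1;0 0 0 0 1' && python3 -m pendant '0 0 -0.5 0 1;0 0 -1 0 1;0 0 -1 0 1;0 0 -1 0 1;0 0 -1 0 1' >/dev/null && python3 -m pendant '0 0 -1 0 1;0 0 -1 0 1;0 0 -1 0 1;0 0 -1 0 1;0 0 -1 0 1' && python3 -m pendant '0 0 -1 0 1;0 0 0 0 1;0 0 0 0 1' && python3 - <<'E'
from h import *
from workcell import imaging
c=wrist("w5");s=imaging.capture("scene");cv2.imwrite("pics/s5.png",s["frame"]);pickle.dump(s,open("s5.pkl","wb"))
v=np.zeros((400,800,3),np.uint8);v[:400,:400]=cv2.resize(s["frame"][260:380,120:240],(400,400));v[:360,400:]=cv2.resize(s["frame"][40:160,270:403],(400,360));cv2.imwrite("pics/v5.png",v)
E
```

```text
t: 42.65
position: [461.2, -348.8, 13.3]
ee_rot: [-0.0, 0.707, 0.707, -0.0]
wrist_force: [0.3, 1.0, 0.4]
opening: 0.954
gripper_force: 0.0
t: 43.65
position: [461.0, -348.9, 205.0]
ee_rot: [0.0, 0.707, 0.707, 0.0]
wrist_force: [-0.2, 0.3, 0.5]
opening: 0.997
gripper_force: 0.0
t: 43.95
position: [461.1, -348.7, 223.8]
ee_rot: [0.0, 0.707, 0.707, 0.0]
wrist_force: [0.5, 1.8, 0.1]
opening: 1.001
gripper_force: 0.0
43.95 [ 461.14246123 -348.74260349  223.79030659] [2.38528520e-04 7.07225710e-01 7.06987732e-01 2.90761644e-04] [[0.0, -0.97, -0.242, 65.624], [1.0, 0.0, 0.001, -0.589], [-0.0, -0.242, 0.97, -161.314], [0.0, 0.0, 0.0, 1.0]]
```

View pics/v5.png

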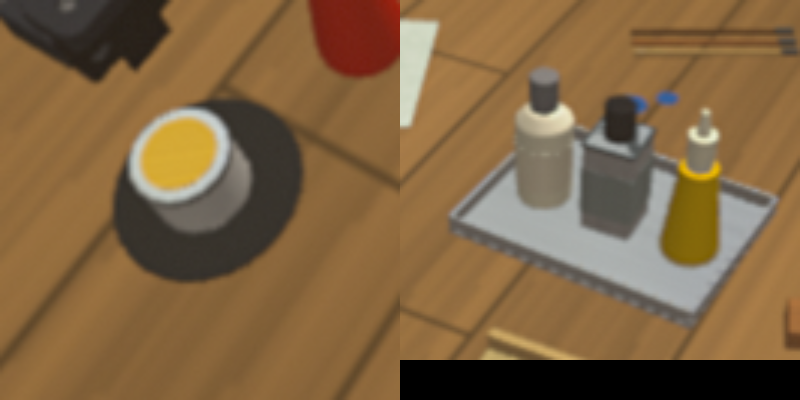

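Tin centred on the mat (lid (180,155) in the left crop). The bottle, can and glue stand upright on the tray (545,150), (620,170) and (695,190). Next I'll bring the containers back, glue first.

```bash
python3 -m pendant '0 0 0 -1 0.2;0 0 0 -1 0.2;0 0 0 -1 0.2;0 0 0 -1 0.2;0 0 0 -1 0.2' >/dev/null; python3 -m pendant '0 0 0 -1 0.2;0 0 0 -1 0.2;0 0 0 -1 0.2;0 0 0 -1 0.2;0 0 0 -1 0.2' >/dev/null; python3 -m pendant '0 0 0 -1 0.2;0 0 0 -1 0.2;0 0 0 -1 0.2;0 0 0 -1 0.2;0 0 0 -1 0.2' >/dev/null; python3 -m pendant '0 0 0 -1 0.2;0 0 0 -1 0.2;0 0 0 -1 0.2;0 0 0 0 0.2' 
python3 -m pendant '-0.128 0.98 0 0 0.2;-0.128 0.98 0 0 0.2;-0.128 0.98 0 0 0.2;-0.128 0.98 0 0 0.2;-0.128 0.98 0 0 0.2' >/dev/null
python3 -m pendant '-0.128 0.98 0 0 0.2;-0.128 0.98 0 0 0.2;-0.128 0.98 0 0 0.2;-0.128 0.98 0 0 0.2;-0.128 0.98 0 0 0.2' >/dev/null
python3 -m pendant '-0.128 0.98 0 0 0.2;-0.128 0.98 0 0 0.2;-0.128 0.98 0 0 0.2;-0.128 0.98 0 0 0.2;-0.128 0.98 0 0 0.2' >/dev/null
python3 -m pendant '-0.128 0.98 0 0 0.2;-0.128 0.98 0 0 0.2;-0.128 0.98 0 0 0.2;-0.128 0.98 0 0 0.2;-0.128 0.98 0 0 0.2'
python3 -m pendant '-0.128 0.98 0 0 0.2;-0.128 0.98 0 0 0.2;-0.128 0.98 0 0 0.2;-0.128 0.98 0 0 0.2;-0.128 0.98 0 0 0.2' >/dev/null
python3 -m pendant '-0.128 0.98 0 0 0.2;-0.128 0.98 0 0 0.2;-0.128 0.98 0 0 0.2;-0.128 0.98 0 0 0.2;-0.128 0.98 0 0 0.2' >/dev/null
python3 -m pendant '-0.128 0.98 0 0 0.2;-0.128 0.98 0 0 0.2;-0.128 0.98 0 0 0.2;-0.128 0.98 0 0 0.2;-0.128 0.98 0 0 0.2' >/dev/null
python3 -m pendant '0 0 0 0 0.2;0 0 0 0 0.2'
```

```text
t: 45.95
position: [460.7, -348.5, 222.3]
ee_rot: [-0.001, 0.0, 1.0, 0.001]
wrist_force: [-0.3, 1.2, 0.4]
opening: 0.603
gripper_force: 0.0
t: 47.95
position: [512.2, 43.9, 222.8]
ee_rot: [-0.001, 0.001, 1.0, -0.0]
wrist_force: [-0.0, 0.2, 0.7]
opening: 0.602
gripper_force: 0.0
t: 49.65
position: [551.0, 337.3, 223.2]
ee_rot: [-0.0, -0.0, 1.0, -0.0]
wrist_force: [-0.8, -0.2, 0.4]
opening: 0.6
gripper_force: 0.0
```

```bash
python3 -m pendant '0 0 1 0 0.2;0 0 1 0 0.2;0 0 1 0 0.2;0 0 1 0 0.2;0 0 1 0 0.2' >/dev/null
python3 -m pendant '0 0 0.7 0 0.2;0 0 0.35 0 0.2;0 0 0 0 0.2;0 0 0 0 0.2;0 0 0 0 -1'
python3 -m pendant '0 0 0 0 -1;0 0 0 0 -1;0 0 0 0 -1;0 0 0 0 -1;0 0 0 0 -1' >/dev/null
python3 -m pendant '0 0 0 0 -1'
python3 -m pendant '0 0 -0.4 0 -1;0 0 -0.8 0 -1;0 0 -1 0 -1;0 0 -1 0 -1;0 0 -1 0 -1' >/dev/null
python3 -m pendant '0 0 -0.8 0 -1;-0.05 -0.5 0 0 -1;-0.06 -0.98 0 0 -1;-0.06 -0.98 0 0 -1;-0.06 -0.98 0 0 -1'
python3 -m pendant '-0.06 -0.98 0 0 -1;-0.06 -0.98 0 0 -1;-0.06 -0.98 0 0 -1;-0.06 -0.98 0 0 -1;-0.06 -0.98 0 0 -1' >/dev/null
python3 -m pendant '-0.06 -0.98 0 0 -1;-0.06 -0.98 0 0 -1;-0.06 -0.98 0 0 -1;-0.06 -0.98 0 0 -1;-0.06 -0.98 0 0 -1' >/dev/null
python3 -m pendant '-0.06 -0.98 0 0 -1;-0.06 -0.98 0 0 -1;-0.06 -0.98 0 0 -1;-0.06 -0.98 0 0 -1;-0.06 -0.98 0 0 -1' >/dev/null
python3 -m pendant '-0.06 -0.98 0 0 -1;-0.06 -0.98 0 0 -1;0 -0.7 0 0 -1;0 -0.4 0 0 -1;0 0 0 0 -1'
python3 -m pendant '0 0 0 0 -1'
```

```text
t: 50.65
position: [551.7, 337.5, 103.7]
ee_rot: [0.001, 0.0, 1.0, 0.001]
wrist_force: [-0.4, 0.6, -0.3]
opening: 0.563
gripper_force: 0.0
t: 51.25
position: [551.1, 337.5, 102.8]
ee_rot: [0.0, 0.0, 1.0, 0.0]
wrist_force: [-0.4, 0.7, 1.9]
opening: 0.289
gripper_force: 25.0
t: 52.25
position: [555.3, 264.8, 201.3]
ee_rot: [-0.001, 0.001, 1.0, -0.001]
wrist_force: [-0.0, 0.0, -1.5]
opening: 0.291
gripper_force: 25.0
t: 54.25
position: [575.3, -88.6, 202.3]
ee_rot: [-0.0, 0.001, 1.0, -0.0]
wrist_force: [-0.2, 0.6, -2.1]
opening: 0.287
gripper_force: 25.0
t: 54.35
position: [575.8, -86.1, 202.4]
ee_rot: [-0.0, -0.0, 1.0, 0.0]
wrist_force: [-0.4, 0.5, -1.8]
opening: 0.294
gripper_force: 25.0
```

```bash
python3 -m pendant '0.03 0 0.5 0 -1;0 0 1 0 -1;0 0 1 0 -1;0 0 1 0 -1;0 0 0.7 0 -1' >/dev/null
python3 -m pendant '0 0 0.2 0 -1;0 0 0 0 -1;0 0 0 0 -1'
python3 -m pendant '0 0 0.06 0 -1;0 0 0 0 -1'; python3 -m pendant '0 0 0.05 0 -1;0 0 0 0 -1'; python3 -m pendant '0 0 0.05 0 -1;0 0 0 0 -1'
```

```text
t: 55.15
position: [576.1, -86.7, 115.3]
ee_rot: [0.001, -0.0, 1.0, 0.0]
wrist_force: [-0.3, 0.3, -1.2]
opening: 0.293
gripper_force: 25.0
t: 55.35
position: [575.8, -86.9, 114.0]
ee_rot: [0.001, 0.0, 1.0, 0.0]
wrist_force: [1.1, 1.4, -2.0]
opening: 0.294
gripper_force: 25.0
t: 55.55
position: [575.3, -86.9, 112.4]
ee_rot: [0.0, 0.0, 1.0, 0.0]
wrist_force: [-0.0, 0.4, -2.1]
opening: 0.293
gripper_force: 25.0
t: 55.75
position: [575.2, -86.8, 111.2]
ee_rot: [-0.0, 0.0, 1.0, 0.0]
wrist_force: [0.1, 0.4, -2.2]
opening: 0.283
gripper_force: 25.0
```

```bash
python3 -m pendant '0 0 0.04 0 -1;0 0 0 0 -1'; python3 -m pendant '0 0 0.04 0 -1;0 0 0 0 -1'
```

```text
t: 55.95
position: [575.5, -86.8, 110.8]
ee_rot: [0.0, 0.0, 1.0, 0.0]
wrist_force: [-0.3, 0.9, 0.3]
opening: 0.291
gripper_force: 25.0
t: 56.15
position: [575.8, -86.8, 110.8]
ee_rot: [0.001, 0.0, 1.0, 0.0]
wrist_force: [-1.0, -0.0, 5.7]
opening: 0.291
gripper_force: 25.0
```

```bash
python3 -m pendant '0 0 0 0 0.2;0 0 0 0 0.2;0 0 0 0 0.2;0 0 0 0 0.2'
python3 -m pendant '0 0 -0.5 0 0.2;0 0 -1 0 0.2;0 0 -1 0 0.2;0 0 -1 0 0.2;0 0 -1 0 0.2' >/dev/null
python3 -m pendant '0.24 0.97 -0.3 0 0.2;0.24 0.97 0 0 0.2;0.24 0.97 0 0 0.2;0.24 0.97 0 0 0.2;0.24 0.97 0 0 0.2' >/dev/null
python3 -m pendant '0.24 0.97 0 0 0.2;0.24 0.97 0 0 0.2;0.24 0.97 0 0 0.2;0.24 0.97 0 0 0.2;0.24 0.97 0 0 0.2' >/dev/null
python3 -m pendant '0.24 0.97 0 0 0.2;0.24 0.97 0 0 0.2;0.24 0.97 0 0 0.2;0.24 0.97 0 0 0.2;0.24 0.97 0 0 0.2' >/dev/null
python3 -m pendant '0.24 0.97 0 0 0.2;0.24 0.97 0 0 0.2;0.24 0.97 0 0 0.2;0.24 0.97 0 0 0.2;0.24 0.97 0 0 0.2'
python3 -m pendant '0.24 0.97 0 0 0.2;0.24 0.97 0 0 0.2;0 0.08 0 0 0.2;0 0 0 0 0.2;0 0 0 0 0.2'
```

```text
t: 56.55
position: [575.3, -86.9, 109.5]
ee_rot: [-0.0, 0.0, 1.0, 0.0]
wrist_force: [0.4, 0.4, -0.2]
opening: 0.552
gripper_force: 0.0
t: 59.05
position: [479.4, 302.0, 206.5]
ee_rot: [0.0, 0.0, 1.0, 0.0]
wrist_force: [-0.4, -0.3, -0.1]
opening: 0.602
gripper_force: 0.0
t: 59.55
position: [470.5, 340.1, 205.9]
ee_rot: [0.0, 0.001, 1.0, -0.0]
wrist_force: [-0.0, -0.1, -0.1]
opening: 0.595
gripper_force: 0.0
```

```bash
python3 -m pendant '0 0.05 1 0 0.2;0 0 1 0 0.2;0 0 1 0 0.2;0 0 1 0 0.2;0 0 0.8 0 0.2' >/dev/null
python3 -m pendant '0 0 0.3 0 0.2;0 0 0 0 0.2;0 0 0 0 0.2;0 0 0 0 -1;0 0 0 0 -1'
python3 -m pendant '0 0 0 0 -1;0 0 0 0 -1;0 0 0 0 -1;0 0 0 0 -1'
python3 -m pendant '0 0 -0.4 0 -1;0 0 -0.8 0 -1;0 0 -1 0 -1;0 0 -1 0 -1;0 0 -1 0 -1' >/dev/null
python3 -m pendant '0 0 -0.8 0 -1;-0.3 -0.6 0 0 -1;-0.33 -0.99 0 0 -1;-0.33 -0.99 0 0 -1;-0.33 -0.99 0 0 -1' >/dev/null
python3 -m pendant '-0.33 -0.99 0 0 -1;-0.33 -0.99 0 0 -1;-0.33 -0.99 0 0 -1;-0.33 -0.99 0 0 -1;-0.33 -0.99 0 0 -1' >/dev/null
python3 -m pendant '-0.33 -0.99 0 0 -1;-0.33 -0.99 0 0 -1;-0.33 -0.99 0 0 -1;-0.33 -0.99 0 0 -1;-0.33 -0.99 0 0 -1'
python3 -m pendant '-0.3 -0.66 0 0 -1;0 0 0 0 -1;0 0 0 0 -1'
```

```text
t: 60.55
position: [470.3, 342.9, 104.6]
ee_rot: [0.001, 0.0, 1.0, 0.001]
wrist_force: [0.8, -0.6, 0.3]
opening: 0.491
gripper_force: 0.0
t: 60.95
position: [470.0, 342.6, 104.1]
ee_rot: [0.0, 0.0, 1.0, 0.0]
wrist_force: [-0.1, -0.7, 3.4]
opening: 0.339
gripper_force: 25.0
t: 62.95
position: [560.8, 70.8, 202.3]
ee_rot: [-0.001, 0.001, 1.0, -0.001]
wrist_force: [0.7, 0.6, -3.0]
opening: 0.337
gripper_force: 25.0
t: 63.25
position: [567.1, 60.3, 203.1]
ee_rot: [-0.001, 0.0, 1.0, 0.0]
wrist_force: [0.1, 0.6, -3.0]
opening: 0.336
gripper_force: 25.0
```

```bash
python3 -m pendant '-0.03 -0.04 0.5 0 -1;0 0 1 0 -1;0 0 1 0 -1;0 0 1 0 -1;0 0 0.7 0 -1' >/dev/null
python3 -m pendant '0 0 0.2 0 -1;0 0 0 0 -1;0 0 0 0 -1'
python3 -m pendant '0 0 0.08 0 -1;0 0 0 0 -1'; python3 -m pendant '0 0 0.05 0 -1;0 0 0 0 -1'; python3 -m pendant '0 0 0.04 0 -1;0 0 0 0 -1'
```

```text
t: 64.05
position: [568.9, 59.5, 116.5]
ee_rot: [0.001, -0.0, 1.0, 0.0]
wrist_force: [0.5, 0.2, -3.0]
opening: 0.335
gripper_force: 25.0
t: 64.25
position: [568.5, 59.2, 114.7]
ee_rot: [0.001, 0.0, 1.0, 0.0]
wrist_force: [-0.3, 0.6, -3.5]
opening: 0.337
gripper_force: 25.0
t: 64.45
position: [568.2, 59.1, 113.3]
ee_rot: [0.0, 0.0, 1.0, 0.0]
wrist_force: [0.3, 0.4, -3.1]
opening: 0.332
gripper_force: 25.0
t: 64.65
position: [568.1, 59.1, 112.2]
ee_rot: [-0.0, 0.0, 1.0, 0.0]
wrist_force: [-0.4, 0.1, -3.4]
opening: 0.341
gripper_force: 25.0
```

```bash
python3 -m pendant '0 0 0.05 0 -1;0 0 0 0 -1'; python3 -m pendant '0 0 0.03 0 -1;0 0 0 0 -1'
```

```text
t: 64.85
position: [568.6, 59.1, 112.1]
ee_rot: [0.0, 0.0, 1.0, 0.0]
wrist_force: [-1.0, -1.3, 4.2]
opening: 0.336
gripper_force: 25.0
t: 65.05
position: [568.8, 59.0, 112.1]
ee_rot: [0.001, 0.0, 1.0, 0.0]
wrist_force: [-2.0, -0.8, 7.6]
opening: 0.337
gripper_force: 25.0
```

```bash
python3 -m pendant '0 0 0 0 0.2;0 0 0 0 0.2;0 0 0 0 0.2;0 0 0 0 0.2'
python3 -m pendant '0 0 -0.5 0 0.2;0 0 -1 0 0.2;0 0 -1 0 0.2;0 0 -1 0 0.2;0 0 -1 0 0.2' >/dev/null
python3 -m pendant '0.59 0.956 -0.3 0 0.2;0.59 0.956 0 0 0.2;0.59 0.956 0 0 0.2;0.59 0.956 0 0 0.2;0.59 0.956 0 0 0.2' >/dev/null
python3 -m pendant '0.59 0.956 0 0 0.2;0.59 0.956 0 0 0.2;0.59 0.956 0 0 0.2;0.59 0.956 0 0 0.2;0.59 0.956 0 0 0.2' >/dev/null
python3 -m pendant '0.59 0.956 0 0 0.2;0.59 0.956 0 0 0.2;0.59 0.956 0 0 0.2;0.59 0.956 0 0 0.2;0.59 0.956 0 0 0.2' >/dev/null
python3 -m pendant '0 0 0 0 0.2;0 0 0 0 0.2;0 0 0 0 0.2'
```

```text
t: 65.45
position: [568.2, 59.3, 110.5]
ee_rot: [-0.0, 0.0, 1.0, 0.0]
wrist_force: [1.7, -0.3, -0.9]
opening: 0.575
gripper_force: 0.0
t: 67.75
position: [392.1, 344.9, 207.0]
ee_rot: [0.0, 0.001, 1.0, -0.0]
wrist_force: [1.1, -0.5, 0.8]
opening: 0.602
gripper_force: 0.0
```

```bash
python3 -m pendant '0.05 0.04 1 0 0.2;0 0 1 0 0.2;0 0 1 0 0.2;0 0 1 0 0.2;0 0 0.8 0 0.2' >/dev/null
python3 -m pendant '0 0 0.33 0 0.2;0 0 0 0 0.2;0 0 0 0 0.2;0 0 0 0 -1;0 0 0 0 -1'
python3 -m pendant '0 0 0 0 -1;0 0 0 0 -1;0 0 0 0 -1;0 0 0 0 -1;0 0 0 0 -1'
python3 -m pendant '0 0 -0.4 0 -1;0 0 -0.8 0 -1;0 0 -1 0 -1;0 0 -1 0 -1;0 0 -1 0 -1' >/dev/null
python3 -m pendant '0 0 -1 0 -1;0 0 -0.8 0 -1;-0.12 -0.5 0 0 -1;-0.33 -0.95 0 0 -1;-0.33 -0.95 0 0 -1' >/dev/null
python3 -m pendant '-0.33 -0.95 0 0 -1;-0.33 -0.95 0 0 -1;-0.33 -0.95 0 0 -1;-0.33 -0.95 0 0 -1;-0.33 -0.95 0 0 -1' >/dev/null
python3 -m pendant '-0.33 -0.95 0 0 -1;-0.33 -0.95 0 0 -1;-0.33 -0.95 0 0 -1;-0.33 -0.95 0 0 -1;-0.33 -0.95 0 0 -1' >/dev/null
python3 -m pendant '-0.33 -0.95 0 0 -1;-0.33 -0.95 0 0 -1;-0.33 -0.95 0 0 -1;-0.33 -0.95 0 0 -1;-0.33 -0.95 0 0 -1'
python3 -m pendant '-0.33 -0.95 0 0 -1;-0.12 -0.5 0 0 -1;0 0 0 0 -1;0 0 0 0 -1'
```

```text
t: 68.75
position: [390.7, 347.1, 105.0]
ee_rot: [0.001, 0.0, 1.0, 0.001]
wrist_force: [-0.3, 0.5, -1.1]
opening: 0.499
gripper_force: 0.0
t: 69.25
position: [390.4, 346.8, 104.4]
ee_rot: [0.0, 0.0, 1.0, 0.0]
wrist_force: [0.2, -0.5, 3.6]
opening: 0.316
gripper_force: 25.0
t: 71.75
position: [503.7, 12.1, 222.9]
ee_rot: [-0.001, 0.0, 1.0, -0.0]
wrist_force: [-0.3, -0.0, -1.5]
opening: 0.319
gripper_force: 25.0
t: 72.15
position: [513.1, -14.6, 223.6]
ee_rot: [-0.001, 0.0, 1.0, 0.0]
wrist_force: [-0.6, 0.8, -2.2]
opening: 0.313
gripper_force: 25.0
```

```bash
python3 -m pendant '-0.04 -0.05 0.5 0 -1;0 0 1 0 -1;0 0 1 0 -1;0 0 1 0 -1;0 0 1 0 -1' >/dev/null
python3 -m pendant '0 0 0.7 0 -1;0 0 0.2 0 -1;0 0 0 0 -1;0 0 0 0 -1'
python3 -m pendant '0 0 0.08 0 -1;0 0 0 0 -1'; python3 -m pendant '0 0 0.06 0 -1;0 0 0 0 -1'; python3 -m pendant '0 0 0.04 0 -1;0 0 0 0 -1'
```

```text
t: 73.05
position: [515.0, -15.8, 116.6]
ee_rot: [0.001, -0.0, 1.0, 0.0]
wrist_force: [-0.3, 0.1, -1.5]
opening: 0.314
gripper_force: 25.0
t: 73.25
position: [514.9, -16.2, 115.0]
ee_rot: [0.001, 0.0, 1.0, 0.0]
wrist_force: [-0.1, 0.5, -1.4]
opening: 0.312
gripper_force: 25.0
t: 73.45
position: [514.6, -16.3, 113.4]
ee_rot: [0.0, 0.0, 1.0, 0.0]
wrist_force: [-0.4, 0.2, -1.9]
opening: 0.312
gripper_force: 25.0
t: 73.65
position: [514.5, -16.2, 112.4]
ee_rot: [-0.0, 0.0, 1.0, 0.0]
wrist_force: [-0.3, -0.4, -1.4]
opening: 0.318
gripper_force: 25.0
```

```bash
python3 -m pendant '0 0 0.05 0 -1;0 0 0 0 -1'; python3 -m pendant '0 0 0.03 0 -1;0 0 0 0 -1'
python3 -m pendant '0 0 0 0 0.2;0 0 0 0 0.2;0 0 0 0 0.2;0 0 0 0 0.2'
python3 -m pendant '0 0 -0.5 0 0.2;0 0 -1 0 0.2;0 0 -1 0 0.2;0 0 -1 0 0.2;0 0 -1 0 0.2' >/dev/null
python3 -m pendant '0 0 -1 0 0.2;0 0 -1 0 0.2;0 0 -1 0 0.2;0 0 -1 0 0.2;0 0 -1 0 0.2' >/dev/null
python3 -m pendant '0 0 -1 0 0.2;0 0 -1 0 0.2;0 0 0 0 1;0 0 0 0 1;0 0 0 0 1'
python3 - <<'E'
from h import *
from workcell import imaging
c=wrist("w6");s=imaging.capture("scene")["frame"]
cv2.imwrite("pics/c6.png",cv2.resize(c["frame"][110:245,200:430],None,fx=3.4,fy=3.4,interpolation=cv2.INTER_CUBIC));cv2.imwrite("pics/s6.png",s)
E
```

```text
t: 73.85
position: [515.1, -16.3, 112.4]
ee_rot: [0.0, 0.0, 1.0, 0.0]
wrist_force: [-0.8, -0.1, 5.2]
opening: 0.316
gripper_force: 25.0
t: 74.05
position: [515.3, -16.4, 112.4]
ee_rot: [0.001, 0.0, 1.0, 0.0]
wrist_force: [-2.2, 0.5, 7.5]
opening: 0.317
gripper_force: 25.0
t: 74.45
position: [514.5, -16.2, 110.7]
ee_rot: [-0.0, 0.0, 1.0, 0.0]
wrist_force: [0.0, -0.1, 0.9]
opening: 0.565
gripper_force: 0.0
t: 75.95
position: [513.9, -16.2, 340.0]
ee_rot: [-0.001, 0.0, 1.0, -0.0]
wrist_force: [0.1, 0.3, -0.1]
opening: 0.789
gripper_force: 0.0
75.95 [513.86465263 -16.23281214 339.97576182] [-9.32852724e-04  1.17740776e-04  9.99999558e-01 -2.15537890e-05] [[0.0, -0.97, -0.242, 66.21], [1.0, 0.0, 0.0, 0.001], [-0.0, -0.242, 0.97, -161.312], [0.0, 0.0, 0.0, 1.0]]
```

View pics/c6.png

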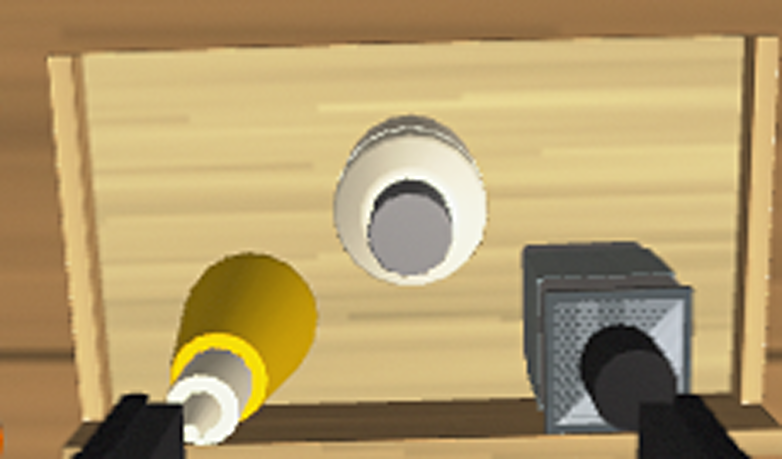

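View pics/s6.png

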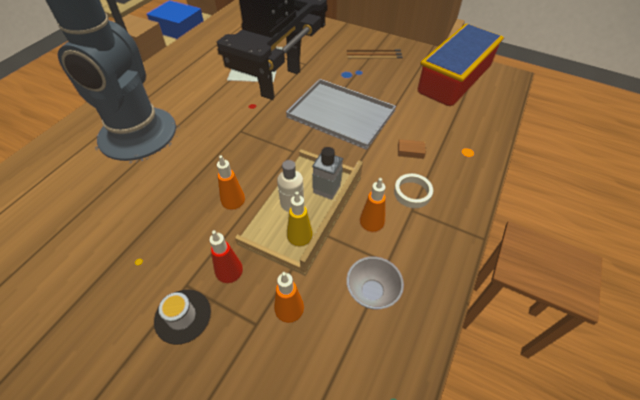

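The bottle, can and glue are back at their starting scene pixels (290,185), (327,172) and (299,222). The tin is on the mat at (177,312), the bystanders are where they were, and the arm is clear.

```bash
python3 -c "
from workcell import order;print(order.close_job())"
```

```text
the job is handed in; nothing more can be done
None
```

The job is handed in after about 76 s of robot time: the tin stands on the middle of the mat, and the bottle, can and glue are back in their starting places on the stand; the final pictures show everything upright and the bowl, tape and offcut untouched, but no verdict came back from the judging.

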